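# Turn the spice carousel to its empty place and put the jar back

### The job

Press the fingertips lightly on the bare rim of the spice carousel and turn it, never with more than 20 newtons, until the empty place with the red ring faces front, in line with the yellow pointer on the foot, and take the hand off. Then lift the red-lidded jar from the kitchen scale and set it down gently and upright inside the red ring, leaving the ring at the pointer. Do not touch the white-lidded jars or the red ring with the gripper, and leave the mug and the bottle where they are.

Things in the scene. Friction and masses are not known exactly. Their poses are not given: they have to be found in the camera images.
- foot: Fixed round grey foot of the carousel, radius 130 mm, 24 mm high. Origin: centre of its underside. Its own -x axis is the carousel's front: a yellow pointer bar, 24 mm wide, 10 mm high, runs along -x on the counter to an upright yellow tab, 40 mm high, 14 mm thick, 176 to 190 mm from the centre. Yaw varies up to 25 degrees from facing the robot.
- front_mark (a point): Middle of the top of the pointer's upright yellow tab, 183 mm in front of the foot's centre. Note on the plate above the foot: it does not run level but leans up to 2 degrees in a fixed, unstated direction, so its rim lies up to 5 mm higher or lower than its middle, differing round the foot.
- carousel: Round light-wood plate, radius 155 mm, 14 mm thick, turning endlessly either way. Origin: centre of its underside, about 32 mm above the counter (upper face about 46 mm). Own -x points to the red ring. The bearing is stiff and holds where left: turning takes about 3.5 N along the rim. A rubber cushion lets the plate sink 1 mm per 8 N pressed down. Rim bare from radius 118 to 152 mm.
- jars: Five white-lidded spice jars fixed on the plate, each 43 mm across and 56 mm high, centred 85 mm from the plate's centre at 60 degree steps, the red ring taking the sixth place. Origin: centre of the plate's upper face; it turns with the plate. Not to be touched.
- pocket: Red ring fixed on the plate, inner radius 25 mm, outer radius 31 mm, 6 mm high, its centre 85 mm from the plate's centre: the empty place. Origin: centre of the ring on the plate's upper face. Not to be touched with the gripper.
- spare_center (a point): Centre (28 mm above its underside) of the loose jar with a red lid: upright cylinder 42 mm in diameter (lid 43 mm, the top 14 mm), 56 mm high, about 90 g. Best held in its upper half, so that the fingertips stay clear of the ring and plate. It starts upright on the scale.
- spare: The same red-lidded jar; origin at the centre of its underside, z up along the jar.
- scale: Fixed kitchen scale 150 x 170 mm with a 130 mm square aluminium platform, whose top is 34 mm above the counter (rigid). Origin: centre of its underside. On the left or the right of the carousel.
- mug: Loose blue ceramic mug, 82 mm wide, 92 mm high, with a handle; origin at the centre of its underside. On the other side of the carousel from the scale. Leave it alone.
- milk: Loose glass bottle with green cap, 64 mm wide, 150 mm high, behind and left of the carousel; origin at the centre of its underside. Leave it alone.
There are look-alikes about, which are no part of the job. Leave any green or grey look-alike of the spare alone.

How it is judged (in metres and radians):
On the way:
1. the empty red ring faces front in line with the pointer and stays there, still empty, with the hand off the carousel (y of pocket in the frame of foot between -0.009 and 0.009 m and x of pocket in the frame of foot below 0 m and contact force between the fingers and carousel below 0.3 N and distance between spare and pocket above 0.08 m), for 0.5 s.
At the end, for the whole second after the job is handed in: The red ring's centre lies within 9 mm sideways of the line of the yellow pointer, on the pointer's side; the red-lidded jar stands inside the ring on the plate (within 7 mm of its centre, underside within 3 mm of the plate, leaning less than 5 degrees), released and at rest (y of pocket in the frame of foot between -0.009 and 0.009 m and x of pocket in the frame of foot below 0 m and horizontal distance between spare and pocket below 0.007 m and z of spare in the frame of pocket below 0.003 m and angle between spare's own z axis and vertical below 0.09 rad and linear speed of spare below 0.02 m/s and contact force between the fingers and spare below 0.1 N); the robot touches nothing.
It fails at once if the fingers or arm load the carousel with more than 20 N (contact force between any of the fingers, the arm and carousel above 20 N).
It fails at once if the jar is set down or pushed on the carousel with more than 20 N (contact force between spare and carousel above 20 N).
It fails at once if a white-lidded jar is touched by gripper, arm or the red-lidded jar (more than 1 N) (contact force between any of the fingers, the arm, spare and jars above 1 N).
It fails at once if the red ring is touched with the gripper (more than 2 N) (contact force between any of the fingers, the arm and pocket above 2 N).
It fails at once if the mug or the bottle is moved by more than 20 mm or tipped (distance of any of mug, milk from where it was at the start of the episode above 0.02 m or angle between any of mug, milk's own z axis and vertical above 0.3 rad).
It also fails if it takes over 72 s, if anything falls off the work surface, if the arm or the gripper's body presses on something with over 40 N, if the wrist force passes 120 N, or if a joint passes its speed limit or range.

### The arm

A 7-joint arm with a two-finger parallel gripper is mounted at the origin on the work surface. World frame = base frame: x ahead of the robot, y to its left, z up, the work surface at z = 0. Lengths are in mm, angles in rad, forces in N, time in s.
With the tool pointing down it reaches from about 425 to 875 mm from the base axis. Payload 4.7 kg.
Tool frame: the origin (TCP) lies midway between the tips of the shut fingers; the grasp point (between the pads) lies 19 mm behind it; z points along the fingers, y is the line along which they close (so a half turn about z gives the same grasp; the last joint's range is limited). The gripper opens to 85 mm and grips with 20 to 120 N. Pads are 22 mm wide; open, the fingers measure 114 mm over their backs; the gripper's body (76 mm by 85 mm) begins 54 mm behind the grasp point. The pads swing forward as they close: fully open they stand 13 mm farther back than shut.
Start: joints at [-1.326, 0.321, -0.07, 1.45, 0.023, 1.371, -0.057], TCP at [148.718, 632.778, 231.349] pointing down, gripper open.
Joint ranges: [-2.86, 2.86], [-0.3, 2.09], [-1.38, 1.24], [0.06, 2.45], [-1.56, 4.7], [0.09, 2.05], [-2.69, 2.69]. Speed limits (rad/s): [2.57, 2.57, 3.14, 3.14, 3.14, 3.14, 3.14].

### API

Orientations are given as a unit quaternion [x, y, z, w].
In Python, from bench import r, cams gives the robot as it stands.
- The arm moves only by the tool apply_moves, never from a script. Its argument "steps" is a list of rows, each a list of 2 entries, a list of its own where there are three numbers: the shift along the tool's x, y, z in cm, then the turn, a rotation vector about the tool's x, y, z in rad. A call has 1 to 8 rows; each row shifts and turns the commanded pose from where the row before left it, along the tool's axes as they then stand; what a row does not reach is not made up. A row lasts 1/10 s, in which the tool goes at most 50 mm and 8.59 degrees, less where a joint would pass 70% of its speed; a pose out of reach is approached as far as the arm can. A call with a gripper value outside its range is refused whole. "grip" is the closure, from 0 (fully open) to 1 (shut), set as the call begins (left out, the last holds). The fingers move at their own pace and stop on an object; "grip_force" is the grip in N (left out, the last holds). Time passes only in rows, so rows that do not move let the fingers close. It gives the time, the measured TCP pose, the force, the opening and the grip force at its end, in the units of the state.
- r.get_obs(): the state, without advancing time (a new reading comes with each control period).
- cams.read_camera(name): name is "side" or "top" or "wrist"; returns the picture (400x640x3 uint8, blue, green, red); there is no depth.
- cams.camera_info(name): a dict with "fov_y" (degrees; the focal length in pixels is half the picture's height over the tangent of half this angle, whatever the lens; pixels are square), "cx", "cy" (the principal point, pixels), "origin" and "attitude" of the camera in the world. Camera axes: x right, y up, looking along -z (the intrinsics and any distortion apply to the point x, -y, -z); pixel columns grow to the right and rows downward; lengths in mm; the calibration is good to about 2 mm. A picture is of the moment at which its call begins: read the wrist's pose just before it. camera_info takes no time and is no camera call; for the wrist camera it gives the pose at the moment of the call.
- r.hand_in(): hands the job in; it is judged then, once.
The state is a dict: "t": time; "joint_pos": joint angles; "dq": joint speeds; "tau": joint torques, N m; "eef_pos": TCP position; "tool_rot": TCP orientation; "force": force on the tool from outside, world axes, zero at the start; "ft_torque": the same for the moment, N m; "grip_width": finger opening in mm; "finger_force": force on a finger pad.
Only numpy, scipy, OpenCV 4.12 (cv2) and the standard library are available. Lean on these libraries where they do the work, as an engineer would, in place of code of your own. Each camera call takes 0.05 s, during which the arm holds its last target. There are 200 camera calls.

## Working session

There is one attempt and no reset: what is moved stays moved. The work goes in short steps, Python scripts to look and compute and a tool call to move; the robot and the scene stay as the last step left them, time stands still between calls to the robot, and variables do not carry over. Pictures are saved under pics/ and viewed, at most 10 in all, crops included, and the job is handed in when it is done.

Besides the shell and the picture viewer there is one more tool, called as name(argument=value, ...) on one line, values as JSON. apply_moves: Moves the arm, as the interface text tells. Its arguments: {"type":"object","properties":{"steps":{"type":"array"},"grip":{"type":"number"},"grip_force":{"type":"number"}},"required":["steps"]}

```bash
ls; mkdir -p pics
python3 - <<'E'
from bench import r,cams
import cv2
o=r.get_obs();print({k:o[k] for k in('t','eef_pos','tool_rot','force','grip_width')})
for n in('top','side','wrist'):
    print(n,cams.camera_info(n)); cv2.imwrite(f'pics/{n}0.png',cams.read_camera(n))
E
```

```text
pics
{'t': 0.0, 'eef_pos': array([148.63903618, 632.22202754, 230.21590345]), 'tool_rot': array([ 1.15126986e-01,  9.93350312e-01, -9.64784015e-04, -5.48880222e-05]), 'force': array([-0.71432567,  0.30213348, -0.92796764]), 'grip_width': 85.37880544810709}
top {'fov_y': 57.861184620215774, 'cx': 316.8254796412674, 'cy': 198.97808201106912, 'origin': array([ 436.30377202,  -41.61429502, 1000.84468061]), 'attitude': array([-0.02645278,  0.04175538,  0.71050444, -0.70195454])}
side {'fov_y': 44.52584096730023, 'cx': 313.34601031656456, 'cy': 202.5503977759479, 'origin': array([ 440.37489706, -954.98178114,  949.53129539]), 'attitude': array([ 0.38861872, -0.02495254, -0.06085457,  0.91904819])}
wrist {'fov_y': 64.98897240470015, 'cx': 321.0597379451022, 'cy': 200.9939913041035, 'origin': array([ 72.27924217, 649.18121279, 372.89464998]), 'attitude': array([-0.12261978, -0.09562556,  0.61369204,  0.77408154])}
```

View pics/top0.png

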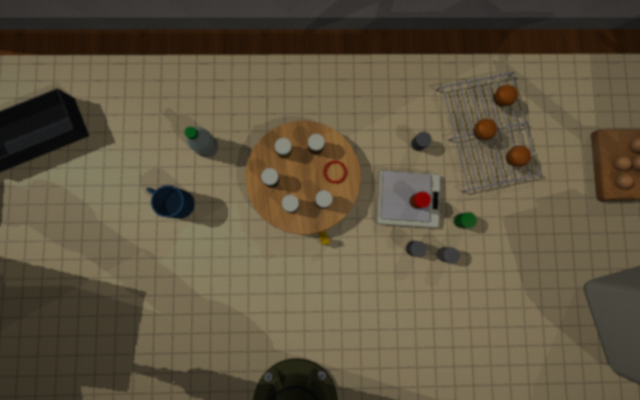

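View pics/side0.png

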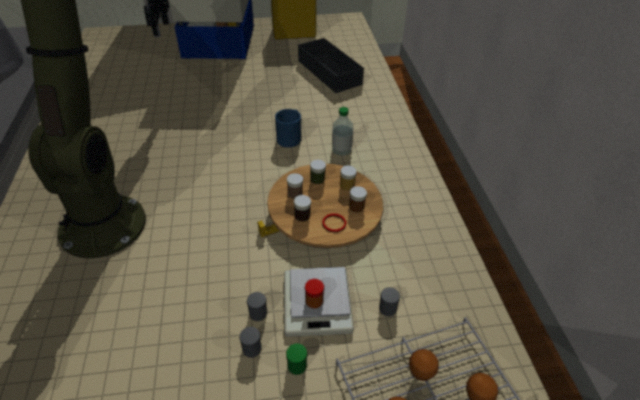

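```bash
cat > h.py <<'E'
from bench import r,cams
import cv2,numpy as np
from scipy.spatial.transform import Rotation as R
def ray(n,uv,ci=None):
    c=ci or cams.camera_info(n); f=200/np.tan(np.radians(c['fov_y']/2))
    d=np.array([(uv[0]-c['cx'])/f,-(uv[1]-c['cy'])/f,-1.])
    return np.array(c['origin']),R.from_quat(c['attitude']).apply(d)
def onz(n,uv,z,ci=None):
    o,d=ray(n,uv,ci); return o+d*(z-o[2])/d[2]
def tri(a,b):
    (o1,d1),(o2,d2)=a,b
    A=np.stack([d1,-d2],1); s=np.linalg.lstsq(A,o2-o1,rcond=None)[0]
    p,q=o1+s[0]*d1,o2+s[1]*d2
    return (p+q)/2,np.linalg.norm(p-q)
def mask(im,col):
    h=cv2.cvtColor(im,cv2.COLOR_BGR2HSV); H,S,V=[h[...,i].astype(int) for i in range(3)]
    if col=='red': m=((H<5)|(H>174))&(S>165)&(V>60)
    if col=='yellow': m=(H>20)&(H<32)&(S>170)&(V>60)
    if col=='wood': m=(H>8)&(H<19)&(S>110)&(V>60)
    if col=='white': m=(S<40)&(V>120)
    return m.astype(np.uint8)
def blobs(m,amin=8):
    n,l,s,c=cv2.connectedComponentsWithStats(m)
    return [(tuple(np.round(c[i],1)),s[i][4],tuple(s[i][:4])) for i in range(1,n) if s[i][4]>=amin],l
E
python3 - <<'E'
from h import *
for n in('top','side'):
    im=cv2.imread(f'pics/{n}0.png')
    for c in('red','yellow','wood'):
        b,_=blobs(mask(im,c),8 if c!='wood' else 200); print(n,c,b)
t=cv2.imread('pics/top0.png')[110:260,235:475];s=cv2.imread('pics/side0.png')[155:335,225:425]
cv2.imwrite('pics/crop0.png',np.vstack([cv2.resize(t,(480,300),interpolation=cv2.INTER_CUBIC),cv2.resize(s,(480,300),interpolation=cv2.INTER_CUBIC)]))
E
```

```text
top red [((np.float64(421.8), np.float64(199.4)), np.int32(205), (np.int32(414), np.int32(192), np.int32(17), np.int32(16)))]
top yellow [((np.float64(323.6), np.float64(237.7)), np.int32(105), (np.int32(318), np.int32(231), np.int32(12), np.int32(14)))]
top wood [((np.float64(506.8), np.float64(93.4)), np.int32(348), (np.int32(494), np.int32(84), np.int32(25), np.int32(20))), ((np.float64(485.8), np.float64(127.6)), np.int32(355), (np.int32(474), np.int32(118), np.int32(24), np.int32(20))), ((np.float64(302.3), np.float64(178.0)), np.int32(8571), (np.int32(245), np.int32(120), np.int32(117), np.int32(115))), ((np.float64(617.4), np.float64(162.3)), np.int32(2936), (np.int32(591), np.int32(129), np.int32(49), np.int32(71))), ((np.float64(519.1), np.float64(154.8)), np.int32(380), (np.int32(506), np.int32(145), np.int32(26), np.int32(21))), ((np.float64(334.6), np.float64(171.6)), np.int32(261), (np.int32(326), np.int32(163), np.int32(18), np.int32(18)))]
side red [((np.float64(333.7), np.float64(216.0)), np.int32(32), (np.int32(324), np.int32(214), np.int32(21), np.int32(7))), ((np.f
[... 475 characters left out ...]
64(347.3), np.float64(184.3)), np.int32(39), (np.int32(343), np.int32(180), np.int32(9), np.int32(10))), ((np.float64(266.5), np.float64(229.2)), np.int32(147), (np.int32(258), np.int32(222), np.int32(21), np.int32(15)))]
side wood [((np.float64(400.9), np.float64(83.8)), np.int32(295), (np.int32(390), np.int32(67), np.int32(23), np.int32(48))), ((np.float64(324.7), np.float64(209.3)), np.int32(5395), (np.int32(268), np.int32(164), np.int32(115), np.int32(84))), ((np.float64(424.7), np.float64(362.9)), np.int32(632), (np.int32(409), np.int32(349), np.int32(30), np.int32(31))), ((np.float64(482.9), np.float64(386.2)), np.int32(654), (np.int32(467), np.int32(372), np.int32(32), np.int32(28)))]
```

View pics/crop0.png

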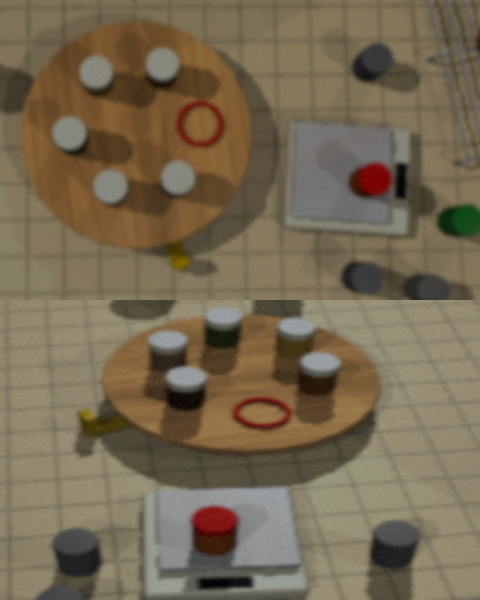

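The crop confirms it: the red-lidded jar stands on the scale at top (422,199) and side (314,288). The look-alikes are green at (466,220) and grey at (421,141), (416,248) and (448,255), all off the scale. The red ring is at top (335,172) and the yellow tab is near top (325,240).

Run:
```python
from h import *
np.set_printoptions(precision=1,suppress=True)
T=cv2.imread('pics/top0.png');S=cv2.imread('pics/side0.png')
def plate(im,n):
    b,l=blobs(mask(im,'wood'),3000); i=[x for x in b if 240<x[0][0]<380][0]
    m=(l==l[int(i[2][1]+i[2][3]-8),int(i[0][0])]).astype(np.uint8)
    c=max(cv2.findContours(m,0,2)[0],key=cv2.contourArea); h=cv2.convexHull(c); print(n,cv2.fitEllipse(h)); return h[:,0,:].astype(float)
for n,im in(('top',T),('side',S)):
    h=plate(im,n); P=np.array([onz(n,p,46 if n=='side' else 46) for p in h])
    A=np.c_[2*P[:,:2],np.ones(len(P))]; s=np.linalg.lstsq(A,(P[:,:2]**2).sum(1),rcond=None)[0]
    print(n,'plate circ z46',s[:2],np.sqrt(s[2]+s[0]**2+s[1]**2))
# ring: looser red in ROI
def ringc(im,n,x,y,w,h):
    hs=cv2.cvtColor(im,cv2.COLOR_BGR2HSV)[y:y+h,x:x+w].astype(int); m=(((hs[...,0]<7)|(hs[...,0]>172))&(hs[...,1]>130)).astype(np.uint8)
    c=max(cv2.findContours(m,0,1)[0],key=cv2.contourArea); e=cv2.fitEllipse(c); print(n,'ring',e,m.sum()); return np.array(e[0])+[x,y]
a=ringc(T,'top',320,157,32,30);b=ringc(S,'side',318,208,32,28)
print('ring tri',a,b,tri(ray('top',a),ray('side',b)),onz('top',a,50),onz('side',b,50))
print('red blob tri',tri(ray('top',(421.8,199.4)),ray('side',(313.9,288.1))))
for n,im,(x,y,w,h) in(('top',T,(312,228,22,20)),('side',S,(254,216,30,26))):
    cv2.imwrite(f'pics/tab_{n}.png',cv2.resize(im[y:y+h,x:x+w],None,fx=12,fy=12,interpolation=cv2.INTER_NEAREST))
x=np.vstack([cv2.resize(T[185:218,405:440],(500,290),interpolation=2),cv2.resize(np.hstack([T[226:248,308:338],S[216:238,254:284]]),(600,220))[:, :500]])
cv2.imwrite('pics/c2.png',x)
```

```text
top ((302.75927734375, 177.01608276367188), (113.958251953125, 116.46967315673828), 97.18590545654297)
top plate circ z46 [590.2 -26.7] 154.32426409788232
side ((324.8238830566406, 205.3649139404297), (83.83959197998047, 115.21862030029297), 93.3769302368164)
side plate circ z46 [591.2 -33.8] 155.71496299213337
top ring ((15.204620361328125, 14.65259075164795), (20.66998863220215, 21.929948806762695), 99.40606689453125) 90
side ring ((15.801019668579102, 14.372525215148926), (17.28203773498535, 22.35981559753418), 94.85431671142578) 112
ring tri [335.2 171.7] [333.8 222.4] (array([ 602.1, -112.9,   47.6]), np.float64(1.809517170960075)) [ 600.8 -112.7   50. ] [ 602.6 -115.1   50. ]
red blob tri (array([ 522. , -331.9,   81.3]), np.float64(1.6953707262949267))
```

View pics/c2.png

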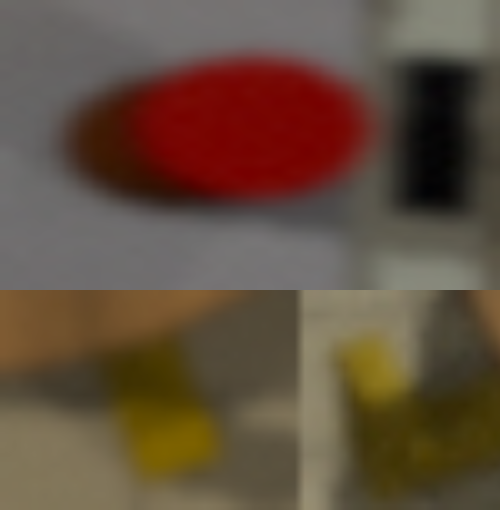

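The lid, the tab top in the top view (about (325.0,240.6)) and the tab top in the side view (about (261.0,223.8)) are all clear.

Run:
```python
from h import *
np.set_printoptions(precision=1,suppress=True)
t,e=tri(ray('top',(325,240.6)),ray('side',(261,223.8)));print('tab',t,e,onz('top',(325,240.6),40),onz('side',(261,223.8),40))
c=np.array([590.4,-27.7]);rg=np.array([601.5,-113.])
t=(onz('top',(325,240.6),40)+onz('side',(261,223.8),40))[:2]/2
v=t-c;print(np.linalg.norm(v),np.degrees(np.arctan2(v[1],v[0])));w=rg-c;print(np.linalg.norm(w),np.degrees(np.arctan2(w[1],w[0])))
o=r.get_obs();print(o['eef_pos'],R.from_quat(o['tool_rot']).as_matrix())
```

```text
tab [418.7 -83.3  37.2] 0.45632539780617715 [418.6 -83.2  40. ] [419. -86.  40.]
180.78721659036688 -161.6579149910806
86.0191839068472 -82.58582211436855
[148.6 632.4 230.5] [[-1.   0.2 -0. ]
 [ 0.2  1.  -0. ]
 [-0.  -0.  -1. ]]
```

```bash
cat >> h.py <<'E'
C=np.array([590.4,-27.7])
def to(p,az_y=None):
    """tool-frame shift in cm to world p, then turn about tool z (and levelling)"""
    o=r.get_obs(); Q=R.from_quat(o['tool_rot']); d=Q.inv().apply(np.array(p)-o['eef_pos'])/10
    a=np.degrees(np.arctan2(*Q.as_matrix()[[1,0],1]))
    print('t',round(o['t'],2),'pos',o['eef_pos'].round(1),'F',np.round(o['force'],1),'azy',a.round(1),'shift',d.round(2),np.linalg.norm(d).round(1),
      'turn',None if az_y is None else np.radians((a-az_y+180)%360-180).round(3),'tilt axis',np.round(Q.as_matrix()[:,2],3),'q7',o['joint_pos'].round(2))
E
python3 -c "
from h import *
a=np.radians(130);to([*(C+136*np.array([np.cos(a),np.sin(a)])),230],130)"
```

```text
t 0.15 pos [148.6 632.4 230.5] F [ 0.2 -0.1 -0.6] azy 76.8 shift [-47.21 -46.01   0.12] 65.9 turn -0.929 tilt axis [-0.    -0.001 -1.   ] q7 [-1.33  0.32 -0.07  1.45  0.02  1.37 -0.06]
```

apply_moves(steps=[[[-3.37,-3.29,0],[0,0,0]],[[-3.37,-3.29,0],[0,0,0]],[[-3.37,-3.29,0],[0,0,0]],[[-3.37,-3.29,0],[0,0,0]],[[-3.37,-3.29,0],[0,0,0]],[[-3.37,-3.29,0],[0,0,0]],[[-3.37,-3.29,0],[0,0,0]],[[-3.37,-3.29,0],[0,0,0]]], grip=1)

```text
t: 0.95
eef_pos: [351.6, 313.0, 231.3]
tool_rot: [0.115, 0.993, 0.0, 0.0]
force: [0.9, 0.9, 0.5]
grip_width: 0.0
finger_force: 0.0
```

apply_moves(steps=[[[-3.37,-3.29,0],[0,0,0]],[[-3.37,-3.29,0],[0,0,0]],[[-3.37,-3.29,0],[0,0,0]],[[-3.37,-3.29,0],[0,0,0]],[[-3.37,-3.29,0],[0,0,0]],[[-3.37,-3.29,0],[0,0,0]]])

```text
t: 1.55
eef_pos: [503.2, 74.7, 231.4]
tool_rot: [0.115, 0.993, 0.0, 0.0]
force: [1.2, 1.7, 0.6]
grip_width: -0.3
finger_force: 0.0
```

apply_moves(steps=[[[0,0,0],[0,0,-0.133]],[[0,0,0],[0,0,-0.133]],[[0,0,0],[0,0,-0.133]],[[0,0,0],[0,0,-0.133]],[[0,0,0],[0,0,-0.133]],[[0,0,0],[0,0,-0.133]],[[0,0,0],[0,0,-0.133]],[[0,0,0],[0,0,0]]])

```text
t: 2.35
eef_pos: [502.4, 76.4, 231.1]
tool_rot: [-0.343, 0.939, 0.0, -0.0]
force: [-1.7, 0.3, -0.1]
grip_width: 0.3
finger_force: 0.0
```

```bash
python3 -c "
from h import *
a=np.radians(130);to([*(C+136*np.array([np.cos(a),np.sin(a)])),70],130)
ci=cams.camera_info('wrist');print(ci);cv2.imwrite('pics/w1.png',cams.read_camera('wrist'))"
```

```text
t 2.35 pos [502.4  76.4 231.1] F [-1.7  0.3 -0.1] azy 130.1 shift [-0.05 -0.04 16.11] 16.1 turn 0.002 tilt axis [-0.  0. -1.] q7 [-0.7   0.01  0.5   1.81 -0.    1.32  2.08]
{'fov_y': 64.98897240470015, 'cx': 321.0597379451022, 'cy': 200.9939913041035, 'origin': array([442.52467202,  24.47629507, 373.70741702]), 'attitude': array([-0.0655628 , -0.14034304,  0.89595035,  0.41626713])}
```

apply_moves(steps=[[[0,0,4.5],[0,0,0]],[[0,0,4.5],[0,0,0]],[[0,0,4.5],[0,0,0]],[[0,0,2.5],[0,0,0]],[[0,0,1.0],[0,0,0]],[[0,0,0.4],[0,0,0]],[[0,0,0],[0,0,0]],[[0,0,0],[0,0,0]]])

```text
t: 3.2
eef_pos: [504.0, 76.8, 58.9]
tool_rot: [-0.343, 0.939, 0.0, 0.001]
force: [0.9, 0.3, 1.1]
grip_width: -0.1
finger_force: 0.0
```

apply_moves(steps=[[[0,0,0.1],[0,0,0]],[[0,0,0.1],[0,0,0]],[[0,0,0.1],[0,0,0]],[[0,0,0],[0,0,0]]])

```text
t: 3.6
eef_pos: [502.6, 76.5, 54.4]
tool_rot: [-0.343, 0.939, 0.0, 0.0]
force: [-0.7, -0.7, 0.3]
grip_width: -0.2
finger_force: 0.0
```

apply_moves(steps=[[[0,0,0.1],[0,0,0]],[[0,0,0.1],[0,0,0]],[[0,0,0],[0,0,0]]])

```text
t: 3.9
eef_pos: [502.5, 76.4, 52.1]
tool_rot: [-0.343, 0.939, 0.0, -0.0]
force: [0.8, 0.6, 0.2]
grip_width: 0.2
finger_force: 0.0
```

apply_moves(steps=[[[0,0,0.1],[0,0,0]],[[0,0,0],[0,0,0]]])

```text
t: 4.1
eef_pos: [502.5, 76.5, 51.2]
tool_rot: [-0.343, 0.939, 0.0, -0.0]
force: [-0.4, 0.3, -0.6]
grip_width: -0.3
finger_force: 0.0
```

apply_moves(steps=[[[0,0,0.1],[0,0,0]],[[0,0,0],[0,0,0]]])

```text
t: 4.3
eef_pos: [502.6, 76.5, 50.2]
tool_rot: [-0.343, 0.939, 0.0, -0.0]
force: [0.4, -0.2, 0.2]
grip_width: 0.1
finger_force: 0.0
```

apply_moves(steps=[[[0,0,0.1],[0,0,0]],[[0,0,0],[0,0,0]]])

```text
t: 4.5
eef_pos: [502.7, 76.5, 49.3]
tool_rot: [-0.343, 0.939, 0.0, 0.0]
force: [0.7, -0.4, -0.2]
grip_width: -0.3
finger_force: 0.4
```

apply_moves(steps=[[[0,0,0.05],[0,0,0]],[[0,0,0],[0,0,0]]])

```text
t: 4.7
eef_pos: [502.7, 76.6, 48.9]
tool_rot: [-0.343, 0.939, 0.0, 0.0]
force: [-0.4, 0.8, 1.2]
grip_width: -0.1
finger_force: 0.6
```

apply_moves(steps=[[[0,0,0.05],[0,0,0]],[[0,0,0],[0,0,0]]])

```text
t: 4.9
eef_pos: [502.6, 76.6, 48.4]
tool_rot: [-0.343, 0.939, 0.0, 0.0]
force: [-0.8, 0.6, 1.6]
grip_width: -0.2
finger_force: 0.9
```

apply_moves(steps=[[[0,0,0.05],[0,0,0]],[[0,0,0],[0,0,0]]])

```text
t: 5.1
eef_pos: [502.6, 76.7, 47.9]
tool_rot: [-0.343, 0.939, 0.0, 0.0]
force: [-1.3, 0.7, 2.6]
grip_width: 0.1
finger_force: 1.2
```

apply_moves(steps=[[[0,0,0.05],[0,0,0]],[[0,0,0],[0,0,0]]])

```text
t: 5.3
eef_pos: [502.6, 76.7, 47.4]
tool_rot: [-0.343, 0.939, 0.0, 0.0]
force: [-1.1, 1.2, 3.6]
grip_width: 0.2
finger_force: 1.5
```

apply_moves(steps=[[[0,0,0.05],[0,0,0]],[[0,0,0],[0,0,0]]])

```text
t: 5.5
eef_pos: [502.6, 76.7, 46.9]
tool_rot: [-0.343, 0.939, 0.0, -0.0]
force: [-2.2, 3.0, 3.6]
grip_width: 0.1
finger_force: 1.8
```

apply_moves(steps=[[[0,0,0.05],[0,0,0]],[[0,0,0],[0,0,0]]])

```text
t: 5.7
eef_pos: [502.6, 76.7, 46.4]
tool_rot: [-0.343, 0.939, 0.0, -0.0]
force: [-2.0, 1.8, 4.0]
grip_width: 0.2
finger_force: 2.1
```

Run:
```python
from h import *
s=cams.read_camera('side');w=cams.read_camera('wrist')
cv2.imwrite('pics/v1.png',np.vstack([cv2.resize(s[110:270,220:420],(640,300)),cv2.resize(w,(480,300)).copy() if 0 else cv2.copyMakeBorder(cv2.resize(w,(480,300)),0,0,0,160,0)]))
o=r.get_obs();print(o['force'],o['ft_torque'],o['finger_force'])
```

```text
[-2.61065491  2.61112239  4.50280575] [ 0.44586417  0.57650824 -0.06335353] 2.1022052387706935
```

View pics/v1.png

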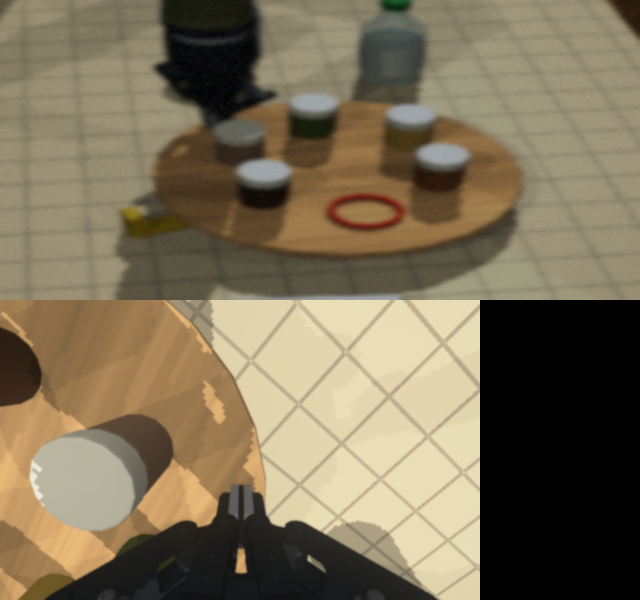

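Fingertips sit on the bare rim, between the white jars and the edge. The knuckles spread radially over the jars, so I'll lift, turn 90° so they lie along the tangent, and press again.

apply_moves(steps=[[[0,0,-2.0],[0,0,0]],[[0,0,-2.0],[0,0,0]],[[0,0,0],[0,0,0.1428]],[[0,0,0],[0,0,0.1428]],[[0,0,0],[0,0,0.1428]],[[0,0,0],[0,0,0.1428]],[[0,0,0],[0,0,0.1428]],[[0,0,0],[0,0,0.1428]]])

```text
t: 6.6
eef_pos: [502.9, 75.5, 85.9]
tool_rot: [0.081, 0.997, -0.001, 0.0]
force: [0.0, -0.3, 0.6]
grip_width: 0.0
finger_force: 0.0
```

apply_moves(steps=[[[0,0,0],[0,0,0.1428]],[[0,0,0],[0,0,0.1428]],[[0,0,0],[0,0,0.1428]],[[0,0,0],[0,0,0.1428]],[[0,0,0],[0,0,0.1428]],[[0,0,2.0],[0,0,0]],[[0,0,1.4],[0,0,0]],[[0,0,0],[0,0,0]]], grip_force=60)

```text
t: 7.4
eef_pos: [501.1, 75.5, 50.2]
tool_rot: [0.422, 0.907, -0.002, -0.001]
force: [-0.7, 1.1, -0.0]
grip_width: 0.3
finger_force: 0.0
```

```bash
python3 -c "
from h import *
a=np.radians(130);to([*(C+136*np.array([np.cos(a),np.sin(a)])),50],40)
o=r.get_obs();print(o['force'],o['ft_torque'],o['finger_force'])
cv2.imwrite('pics/w2.png',cams.read_camera('wrist'))"
```

```text
t 7.4 pos [501.1  75.5  50.2] F [-0.7  1.1 -0. ] azy 40.1 shift [-0.05  0.21  0.02] 0.2 turn 0.002 tilt axis [-0.003 -0.002 -1.   ] q7 [-0.8   0.22  0.65  2.02 -0.16  0.96  0.64]
[-6.72928749e-01  1.09904108e+00 -2.02471088e-04] [-0.03310811  0.03935204 -0.00155309] 0.005512224788617459
```

View pics/w2.png

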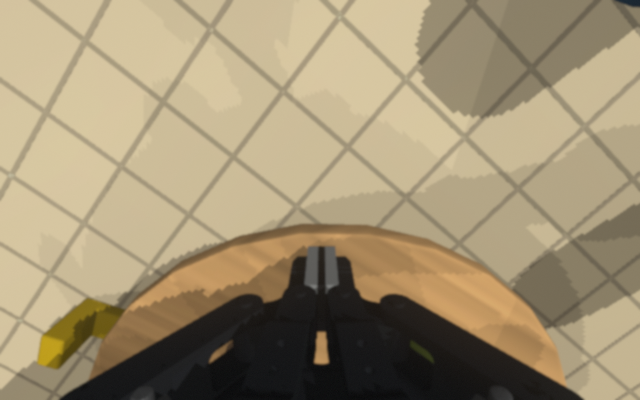

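The shut fingertips at (322,250) are above the bare rim, and the plate edge is at row 228. Now I'll press.

apply_moves(steps=[[[0,0,0.1],[0,0,0]],[[0,0,0.1],[0,0,0]],[[0,0,0],[0,0,0]]])

```text
t: 7.75
eef_pos: [503.0, 76.5, 50.7]
tool_rot: [0.422, 0.907, 0.0, 0.0]
force: [-0.0, 0.7, 0.2]
grip_width: 0.2
finger_force: 0.0
```

apply_moves(steps=[[[0,0,0.1],[0,0,0]],[[0,0,0],[0,0,0]]])

```text
t: 7.95
eef_pos: [502.9, 76.5, 49.5]
tool_rot: [0.422, 0.907, 0.0, 0.0]
force: [0.5, 0.9, -0.1]
grip_width: 0.1
finger_force: 0.3
```

apply_moves(steps=[[[0,0,0.1],[0,0,0]],[[0,0,0],[0,0,0]]])

```text
t: 8.15
eef_pos: [502.8, 76.6, 48.5]
tool_rot: [0.422, 0.907, 0.0, 0.0]
force: [0.1, 0.3, 2.0]
grip_width: 0.2
finger_force: 0.8
```

apply_moves(steps=[[[0,0,0.1],[0,0,0]],[[0,0,0.1],[0,0,0]],[[0,0,0],[0,0,0]]])

```text
t: 8.45
eef_pos: [502.7, 76.8, 46.5]
tool_rot: [0.422, 0.907, 0.0, -0.0]
force: [-0.7, 1.6, 3.0]
grip_width: 0.1
finger_force: 1.9
```

apply_moves(steps=[[[0,0,0.1],[0,0,0]],[[0,0,0.1],[0,0,0]],[[0,0,0],[0,0,0]]])

```text
t: 8.75
eef_pos: [502.7, 77.0, 44.5]
tool_rot: [0.422, 0.907, 0.0, -0.0]
force: [-1.2, 2.0, 7.0]
grip_width: 0.1
finger_force: 3.2
```

apply_moves(steps=[[[0,0,0.1],[0,0,0]],[[0,0,0],[0,0,0]]])

```text
t: 8.95
eef_pos: [502.7, 77.2, 43.7]
tool_rot: [0.421, 0.907, 0.0, -0.0]
force: [-1.8, 1.8, 8.3]
grip_width: -0.1
finger_force: 3.7
```

apply_moves(steps=[[[-0.012,0.57,0],[0,0,0.0419]],[[-0.012,0.57,0],[0,0,0.0419]],[[-0.012,0.57,0],[0,0,0.0419]],[[-0.012,0.57,0],[0,0,0.0419]],[[0,0,0],[0,0,0]]])

```text
t: 9.45
eef_pos: [521.0, 90.0, 43.4]
tool_rot: [0.496, 0.868, -0.0, -0.001]
force: [-3.3, 1.6, 7.3]
grip_width: -0.0
finger_force: 3.7
```

```bash
cat >> h.py <<'E'
def ring_az(show=0):
    im=cams.read_camera('side');h=cv2.cvtColor(im,cv2.COLOR_BGR2HSV).astype(int)
    m=(((h[...,0]<7)|(h[...,0]>172))&(h[...,1]>130)); m[262:]=0;m[:150]=0;m[:,:255]=0;m[:,390:]=0
    m=cv2.morphologyEx(m.astype(np.uint8),cv2.MORPH_CLOSE,np.ones((3,3)))
    c=max(cv2.findContours(m,0,1)[0],key=cv2.contourArea); u=cv2.fitEllipse(c)[0]
    p=onz('side',u,50); v=p[:2]-C
    print('ring px',np.round(u,1),cv2.fitEllipse(c)[1],'pos',p.round(1),'r',np.linalg.norm(v).round(1),'az',np.degrees(np.arctan2(v[1],v[0])).round(1))
E
python3 -c "
from h import *
ring_az();to([500,70,50],40);o=r.get_obs();p=o['eef_pos'][:2]-C;print(np.linalg.norm(p),np.degrees(np.arctan2(p[1],p[0])))"
```

```text
ring px [328.9 223.1] (17.090219497680664, 22.5412540435791) pos [ 589.9 -115.9   50. ] r 88.2 az -90.3
t 9.5 pos [520.9  89.9  43.4] F [-3.1  0.5  8. ] azy 30.5 shift [-0.65 -2.81 -0.65] 3.0 turn -0.165 tilt axis [-0.001  0.    -1.   ] q7 [-0.81  0.28  0.66  1.97 -0.21  0.95  0.49]
136.6159412126355 120.59853988302537
```

apply_moves(steps=[[[-0.012,0.57,0],[0,0,0.0419]],[[-0.012,0.57,0],[0,0,0.0419]],[[-0.012,0.57,0],[0,0,0.0419]],[[-0.012,0.57,0],[0,0,0.0419]],[[-0.012,0.57,0],[0,0,0.0419]],[[-0.012,0.57,0],[0,0,0.0419]],[[-0.012,0.57,0],[0,0,0.0419]],[[-0.012,0.57,0],[0,0,0.0419]]])

```text
t: 10.3
eef_pos: [562.7, 106.3, 43.3]
tool_rot: [0.635, 0.773, -0.001, -0.001]
force: [-3.7, 1.2, 7.3]
grip_width: 0.0
finger_force: 3.3
```

apply_moves(steps=[[[-0.012,0.57,0],[0,0,0.0419]],[[-0.012,0.57,0],[0,0,0.0419]],[[-0.012,0.57,0],[0,0,0.0419]],[[-0.012,0.57,0],[0,0,0.0419]],[[-0.012,0.57,0],[0,0,0.0419]],[[-0.012,0.57,0],[0,0,0.0419]],[[-0.012,0.57,0],[0,0,0.0419]],[[-0.012,0.57,0],[0,0,0.0419]]])

```text
t: 11.1
eef_pos: [608.3, 107.0, 43.1]
tool_rot: [0.755, 0.656, -0.001, -0.001]
force: [-3.1, 0.4, 5.4]
grip_width: -0.0
finger_force: 2.6
```

```bash
python3 -c "
from h import *
ring_az();to([500,70,50],40);o=r.get_obs();p=o['eef_pos'][:2]-C;print(np.linalg.norm(p),np.degrees(np.arctan2(p[1],p[0])))"
```

```text
ring px [311.8 220.4] (17.22161102294922, 22.21063995361328) pos [ 548.1 -100.9   50. ] r 84.5 az -120.0
t 11.15 pos [609.3 106.8  43.3] F [-1.6  0.5  6. ] azy -8.1 shift [ -5.18 -10.3   -0.66] 11.6 turn -0.839 tilt axis [-0.001 -0.001 -1.   ] q7 [-0.81  0.5   0.75  1.75 -0.39  1.04 -0.06]
135.8191413500461 82.00799414088945
```

apply_moves(steps=[[[0,0,0.1],[0,0,0]],[[-0.012,0.57,0.02],[0,0,0.0419]],[[-0.012,0.57,0.02],[0,0,0.0419]],[[-0.012,0.57,0.02],[0,0,0.0419]],[[-0.012,0.57,0.02],[0,0,0.0419]],[[-0.012,0.57,0.02],[0,0,0.0419]],[[-0.012,0.57,0.02],[0,0,0.0419]],[[-0.012,0.57,0.02],[0,0,0.0419]]])

```text
t: 11.95
eef_pos: [646.8, 96.5, 41.1]
tool_rot: [0.842, 0.539, -0.0, -0.001]
force: [-2.5, 1.3, 6.3]
grip_width: -0.1
finger_force: 3.1
```

```bash
python3 -c "
from h import *
ring_az();to([500,70,50],40);o=r.get_obs();p=o['eef_pos'][:2]-C;print(np.linalg.norm(p),np.degrees(np.arctan2(p[1],p[0])))"
```

```text
ring px [306.7 218.5] (16.738296508789062, 22.88075065612793) pos [536.1 -92.3  50. ] r 84.3 az -130.0
t 12.0 pos [647.8  96.   41.2] F [-2.   1.7  6.4] azy -24.9 shift [ -8.58 -12.31  -0.88] 15.0 turn -1.133 tilt axis [-0.  0. -1.] q7 [-0.78  0.6   0.79  1.66 -0.47  1.09 -0.29]
136.34314462410612 65.10032527874678
```

apply_moves(steps=[[[0,0,0.15],[0,0,0]],[[0,0,0.1],[0,0,0]],[[-0.012,0.57,0.02],[0,0,0.0419]],[[-0.012,0.57,0.02],[0,0,0.0419]],[[-0.012,0.57,0.02],[0,0,0.0419]],[[-0.012,0.57,0.02],[0,0,0.0419]],[[-0.012,0.57,0.02],[0,0,0.0419]],[[-0.012,0.57,0.02],[0,0,0.0419]]])

```text
t: 12.8
eef_pos: [676.5, 78.9, 38.2]
tool_rot: [0.903, 0.429, 0.0, -0.001]
force: [-2.2, 1.6, 8.7]
grip_width: 0.2
finger_force: 4.4
```

```bash
python3 -c "
from h import *
ring_az();to([500,70,50],40);o=r.get_obs();p=o['eef_pos'][:2]-C;print(np.linalg.norm(p),np.degrees(np.arctan2(p[1],p[0])))"
```

```text
ring px [300.4 214.4] (16.966489791870117, 21.896465301513672) pos [521.7 -75.8  50. ] r 83.9 az -145.0
t 12.85 pos [677.5  78.   38.4] F [-1.4  1.3  9.3] azy -39.3 shift [-11.86 -13.23  -1.2 ] 17.8 turn -1.384 tilt axis [ 0.002  0.001 -1.   ] q7 [-0.74  0.67  0.83  1.59 -0.53  1.12 -0.47]
136.98054314090507 50.5013549016005
```

apply_moves(steps=[[[-0.012,0.57,0.02],[0,0,0.0419]],[[-0.012,0.57,0.02],[0,0,0.0419]],[[-0.012,0.57,0.02],[0,0,0.0419]],[[-0.012,0.57,0.02],[0,0,0.0419]],[[-0.012,0.57,0.02],[0,0,0.0419]]])

```text
t: 13.35
eef_pos: [696.9, 59.0, 37.4]
tool_rot: [0.943, 0.333, 0.001, -0.001]
force: [-2.8, 2.4, 9.0]
grip_width: -0.0
finger_force: 4.4
```

Run:
```python
from h import *
ring_az();T=cams.read_camera('top');cv2.imwrite('pics/t3.png',T)
h=cv2.cvtColor(T,cv2.COLOR_BGR2HSV).astype(int);m=(((h[...,0]<7)|(h[...,0]>172))&(h[...,1]>130))
m[:,:240]=0;m[:,370:]=0;m[260:]=0;m[:110]=0
m=cv2.morphologyEx(m.astype(np.uint8),cv2.MORPH_CLOSE,np.ones((3,3)));print(blobs(m))
for x in cv2.findContours(m,0,1)[0]:
    if len(x)>15: e=cv2.fitEllipse(x);p=onz('top',e[0],50);v=p[:2]-C;print(e,p,np.linalg.norm(v),np.degrees(np.arctan2(v[1],v[0])))
cv2.imwrite('pics/t3c.png',cv2.resize(T[110:260,235:375],None,fx=4,fy=4,interpolation=2))
```

```text
ring px [296.8 210.3] (16.484588623046875, 21.9016170501709) pos [514.2 -59.8  50. ] r 82.7 az -157.2
([((np.float64(314.5), np.float64(201.2)), np.int32(55), (np.int32(304), np.int32(195), np.int32(23), np.int32(19)))], array([[0, 0, 0, ..., 0, 0, 0],
       [0, 0, 0, ..., 0, 0, 0],
       [0, 0, 0, ..., 0, 0, 0],
       ...,
       [0, 0, 0, ..., 0, 0, 0],
       [0, 0, 0, ..., 0, 0, 0],
       [0, 0, 0, ..., 0, 0, 0]], shape=(400, 640), dtype=int32))
((314.7733154296875, 205.0171661376953), (20.37346839904785, 21.263574600219727), 86.91011047363281) [512.301171   -57.20379344  50.        ] 83.4859324643987 -159.30468320392546
```

View pics/t3c.png

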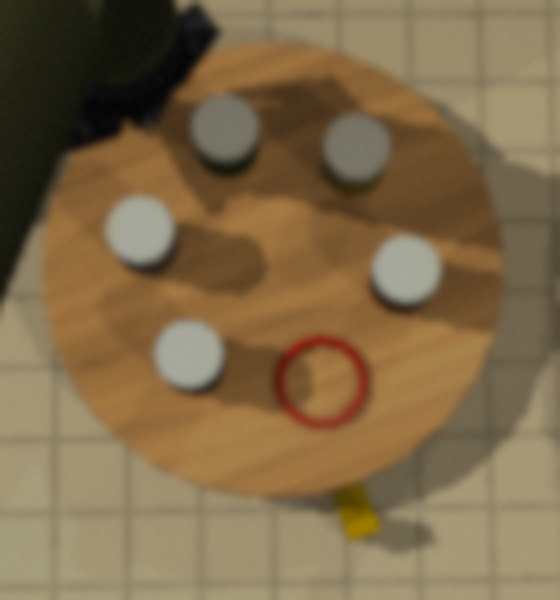

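The ring at crop (322,382) is about 3.5° short of the tab at (360,515). One more small push, then lift.

apply_moves(steps=[[[-0.012,0.57,0.02],[0,0,0.0419]],[[0,0.3,0.0],[0,0,0.02]],[[0,0,0],[0,0,0]],[[0,0,-0.3],[0,0,0]],[[0,0,-0.5],[0,0,0]],[[0,0,-1.5],[0,0,0]],[[0,0,-4.0],[0,0,0]],[[0,0,-4.0],[0,0,0]]])

```text
t: 14.25
eef_pos: [700.5, 50.2, 139.4]
tool_rot: [0.953, 0.303, -0.001, 0.0]
force: [1.8, -0.1, 0.2]
grip_width: -0.3
finger_force: 0.0
```

apply_moves(steps=[[[0,0,-4.5],[0,0,0]],[[0,0,-4.5],[0,0,0]],[[0,0,0],[0,0,0]]], grip=0)

```text
t: 14.55
eef_pos: [704.5, 48.9, 237.1]
tool_rot: [0.953, 0.303, 0.005, 0.002]
force: [0.3, -1.1, 0.4]
grip_width: 43.2
finger_force: 0.0
```

```bash
cat >> h.py <<'E'
def ring_top():
    T=cams.read_camera('top');h=cv2.cvtColor(T,cv2.COLOR_BGR2HSV).astype(int);m=(((h[...,0]<7)|(h[...,0]>172))&(h[...,1]>130))
    m[:,:240]=0;m[:,370:]=0;m[260:]=0;m[:110]=0
    m=cv2.morphologyEx(m.astype(np.uint8),cv2.MORPH_CLOSE,np.ones((3,3)))
    x=max(cv2.findContours(m,0,1)[0],key=len); e=cv2.fitEllipse(x);p=onz('top',e[0],50);v=p[:2]-C;print('top',np.round(e[0],1),p.round(1),np.linalg.norm(v).round(1),np.degrees(np.arctan2(v[1],v[0])).round(1))
    return np.array(e[0])
E
python3 - <<'E'
from h import *
ring_az();ring_top();to([520,-57,200],0)
E
```

```text
ring px [295.8 208.5] (15.86030101776123, 22.1325626373291) pos [512.4 -52.6  50. ] r 81.9 az -162.3
top [312.9 206. ] [509.8 -52.3  50. ] 84.2 -163.0
t 14.65 pos [701.9  50.  230.6] F [-0.3  0.3 -0.5] azy -54.7 shift [-21.03  -1.79   3.02] 21.3 turn -0.955 tilt axis [ 0.002 -0.    -1.   ] q7 [-0.73  0.59  0.97  1.33 -0.48  1.46 -0.75]
```

The ring is at az ≈ -162.5°, against -161.7° for the pointer, and the hand is off. Next I'll go over the jar with the tool's y axis at az 18° (radial at the ring).

apply_moves(steps=[[[0,0,0],[0,0,-0.141]],[[0,0,0],[0,0,-0.141]],[[0,0,0],[0,0,-0.141]],[[0,0,0],[0,0,-0.141]],[[0,0,0],[0,0,-0.141]],[[0,0,0],[0,0,-0.141]],[[0,0,0],[0,0,-0.141]],[[0,0,0],[0,0,-0.141]]])

```text
t: 15.45
eef_pos: [700.4, 50.8, 226.7]
tool_rot: [0.641, 0.768, -0.001, -0.001]
force: [0.2, -0.3, 0.2]
grip_width: 85.4
finger_force: 0.0
```

apply_moves(steps=[[[0,0,0],[0,0,-0.141]],[[0,0,0],[0,0,0]]])

```text
t: 15.65
eef_pos: [700.5, 50.8, 227.0]
tool_rot: [0.587, 0.809, -0.001, -0.001]
force: [0.6, -0.0, -0.5]
grip_width: 85.5
finger_force: 0.0
```

Run:
```python
from h import *
to([522,-332,210],18)
```

```text
t 15.65 pos [700.5  50.8 227. ] F [ 0.6 -0.  -0.5] azy 18.1 shift [-30.86 -28.83   1.77] 42.3 turn 0.001 tilt axis [-0.003 -0.    -1.   ] q7 [-0.59  0.51  0.72  1.33 -0.33  1.43  0.42]
```

apply_moves(steps=[[[-3.43,-3.2,0],[0,0,0]],[[-3.43,-3.2,0],[0,0,0]],[[-3.43,-3.2,0],[0,0,0]],[[-3.43,-3.2,0],[0,0,0]],[[-3.43,-3.2,0],[0,0,0]],[[-3.43,-3.2,0],[0,0,0]],[[-3.43,-3.2,0],[0,0,0]],[[-3.43,-3.2,0],[0,0,0]]])

```text
t: 16.45
eef_pos: [541.5, -290.5, 228.0]
tool_rot: [0.589, 0.808, -0.0, -0.001]
force: [0.3, 0.1, -0.3]
grip_width: 85.3
finger_force: 0.0
```

apply_moves(steps=[[[-3.43,-3.2,0],[0,0,0]],[[0,0,0.5],[0,0,0]],[[0,0,0],[0,0,0]],[[0,0,0],[0,0,0]]])

```text
t: 16.85
eef_pos: [523.8, -330.3, 223.0]
tool_rot: [0.587, 0.809, 0.0, -0.001]
force: [-0.8, 0.4, 0.5]
grip_width: 85.5
finger_force: 0.0
```

Run:
```python
from h import *
ring_az();ring_top()
to([522,-332,150],18);ci=cams.camera_info('wrist');im=cams.read_camera('wrist');cv2.imwrite('pics/w4.png',im);np.save('ci4.npy',ci,allow_pickle=True)
print(ci['origin'],blobs(mask(im,'red'),50)[0])
```

```text
ring px [289.6 205. ] (4.86664342880249, 11.71973705291748) pos [497.6 -37.7  50. ] r 93.4 az -173.9
top [313.  207.1] [507.  -52.4  50. ] 87.0 -163.5
t 16.95 pos [ 524.5 -329.9  223.5] F [-0.2  0.4  0.2] azy 18.2 shift [-0.13 -0.3   7.35] 7.4 turn 0.003 tilt axis [-0.     0.001 -1.   ] q7 [-0.18  0.34  0.88  1.57 -0.27  1.36  1.05]
[ 500.12292988 -256.70676194  366.17775475] [((np.float64(318.8), np.float64(189.3)), np.int32(1544), (np.int32(297), np.int32(167), np.int32(44), np.int32(45)))]
```

View pics/w4.png

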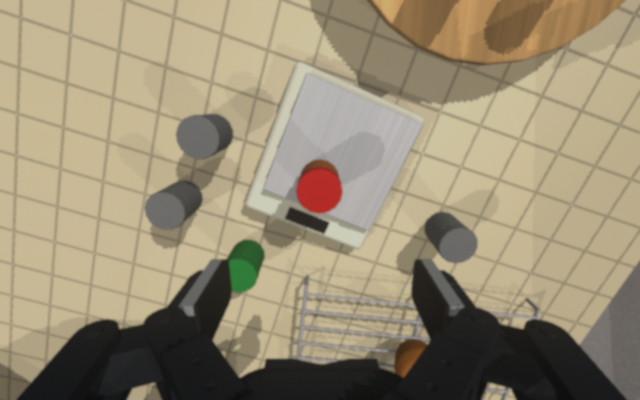

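The wrist view shows the red lid at (319,189) on the scale, with the green one at (243,270) and the greys at (198,137), (170,206) and (455,240).

Run:
```python
from h import *
np.set_printoptions(precision=1,suppress=True)
ci=np.load('ci4.npy',allow_pickle=True).item();im=cv2.imread('pics/w4.png')
m=mask(im,'red');m[230:]=0;c=max(cv2.findContours(m,0,1)[0],key=cv2.contourArea);e=cv2.fitEllipse(c);print(e)
print(onz('wrist',e[0],90,ci),tri(ray('wrist',e[0],ci),ray('top',(422.6,199.4))),tri(ray('wrist',e[0],ci),ray('side',(313.9,286.0))))
p=onz('wrist',e[0],90,ci);to([p[0],p[1],140],18)
```

```text
((318.7557373046875, 189.35028076171875), (42.697086334228516, 44.18779754638672), 8.275979995727539)
[ 522.4 -331.3   90. ] (array([ 522.3, -334.6,   78.4]), np.float64(1.9894550364162211)) (array([ 522.7, -331.6,   88.6]), np.float64(0.3754929944531471))
t 17.0 pos [ 524.4 -330.1  223.7] F [ 0.4 -0.5 -0.8] azy 18.2 shift [-0.1 -0.2  8.4] 8.4 turn 0.003 tilt axis [-0.  0. -1.] q7 [-0.2  0.3  0.9  1.6 -0.3  1.4  1.1]
```

apply_moves(steps=[[[-0.1,-0.2,4.0],[0,0,0]],[[0,0,4.0],[0,0,0]],[[0,0,0.4],[0,0,0]],[[0,0,0],[0,0,0]]])

```text
t: 17.4
eef_pos: [521.9, -332.4, 139.7]
tool_rot: [0.587, 0.81, -0.0, -0.001]
force: [-0.0, 0.2, 1.0]
grip_width: 85.5
finger_force: 0.0
```

Run:
```python
from h import *
np.set_printoptions(precision=1,suppress=True)
c0=np.load('ci4.npy',allow_pickle=True).item()
ci=cams.camera_info('wrist');im=cams.read_camera('wrist');cv2.imwrite('pics/w5.png',im)
m=mask(im,'red');c=max(cv2.findContours(m,0,1)[0],key=cv2.contourArea);e=cv2.fitEllipse(c);print(e)
q,er=tri(ray('wrist',e[0],ci),ray('wrist',(318.8,189.35),c0));print(q,er,onz('wrist',e[0],90,ci))
p=onz('wrist',e[0],90,ci);to([p[0],p[1],56],18)
```

```text
((322.6217956542969, 221.3902130126953), (59.825225830078125, 63.27082061767578), 17.61112403869629)
[ 522.5 -331.7   88.3] 0.1148027976679281 [ 522.2 -331.1   90. ]
t 17.45 pos [ 522.7 -333.4  141.3] F [-1.3 -1.1  0.1] azy 18.1 shift [0.2 0.  8.5] 8.5 turn 0.002 tilt axis [ 0. -0. -1.] q7 [-0.1  0.4  0.8  1.7 -0.3  1.2  1.1]
```

apply_moves(steps=[[[0.1,0,3.0],[0,0,0]],[[0.05,0,3.0],[0,0,0]],[[0,0,1.5],[0,0,0]],[[0,0,1.0],[0,0,0]],[[0,0,0],[0,0,0]]])

```text
t: 17.95
eef_pos: [521.5, -332.1, 55.1]
tool_rot: [0.587, 0.809, -0.0, -0.0]
force: [-0.0, -0.3, -0.1]
grip_width: 85.7
finger_force: 0.0
```

apply_moves(steps=[[[0,0,0],[0,0,0]],[[0,0,0],[0,0,0]],[[0,0,0],[0,0,0]],[[0,0,0],[0,0,0]],[[0,0,0],[0,0,0]],[[0,0,0],[0,0,0]]], grip=1, grip_force=25)

```text
t: 18.55
eef_pos: [522.0, -332.4, 56.2]
tool_rot: [0.587, 0.809, 0.0, 0.001]
force: [-0.2, 0.4, 5.2]
grip_width: 41.4
finger_force: 25.4
```

apply_moves(steps=[[[0,0,-0.5],[0,0,0]],[[0,0,-1.5],[0,0,0]],[[0,0,-3.0],[0,0,0]],[[0,0,-4.0],[0,0,0]],[[0,0,-3.0],[0,0,0]],[[2.85,0.93,0],[0,0,0]],[[2.85,0.93,0],[0,0,0]],[[2.85,0.93,0],[0,0,0]]])

```text
t: 19.35
eef_pos: [521.2, -241.5, 176.0]
tool_rot: [0.588, 0.809, 0.0, 0.0]
force: [0.1, 0.1, -0.4]
grip_width: 41.3
finger_force: 25.5
```

apply_moves(steps=[[[2.85,0.93,0],[0,0,0]],[[2.85,0.93,0],[0,0,0]],[[0,0,0],[0,0,0]],[[0,0,0],[0,0,0]]])

```text
t: 19.75
eef_pos: [521.5, -181.7, 175.7]
tool_rot: [0.587, 0.81, 0.0, 0.0]
force: [0.7, -0.3, -1.2]
grip_width: 41.2
finger_force: 25.5
```

Run:
```python
from h import *
to([511,-54,80],18)
ci=cams.camera_info('wrist');im=cams.read_camera('wrist');cv2.imwrite('pics/w6.png',im);np.save('ci6.npy',ci,allow_pickle=True)
S=cams.read_camera('side');cv2.imwrite('pics/s6.png',S);T=cams.read_camera('top');cv2.imwrite('pics/t6.png',T)
print(blobs(mask(im,'red'),30)[0],blobs(mask(im,'yellow'),30)[0],blobs(mask(S,'red'),20)[0])
x=cv2.resize(S[140:320,220:420],(400,360))
cv2.imwrite('pics/v6.png',np.hstack([cv2.resize(im,(400,250)),x[:250]]) if 0 else np.hstack([cv2.copyMakeBorder(cv2.resize(im,(400,250)),0,110,0,0,0),x]))
```

```text
t 19.75 pos [ 521.5 -181.7  175.7] F [ 0.7 -0.3 -1.2] azy 18.1 shift [12.46  2.97  9.57] 16.0 turn 0.003 tilt axis [ 0.001  0.    -1.   ] q7 [-0.47  0.19  0.85  1.8  -0.15  1.22  0.74]
[((np.float64(362.0), np.float64(40.3)), np.int32(1194), (np.int32(323), np.int32(0), np.int32(78), np.int32(78))), ((np.float64(321.1), np.float64(293.0)), np.int32(8009), (np.int32(270), np.int32(243), np.int32(103), np.int32(100)))] [((np.float64(249.5), np.float64(42.9)), np.int32(1217), (np.int32(229), np.int32(24), np.int32(44), np.int32(36)))] [((np.float64(304.9), np.float64(200.1)), np.int32(219), (np.int32(297), np.int32(192), np.int32(17), np.int32(17)))]
```

View pics/v6.png

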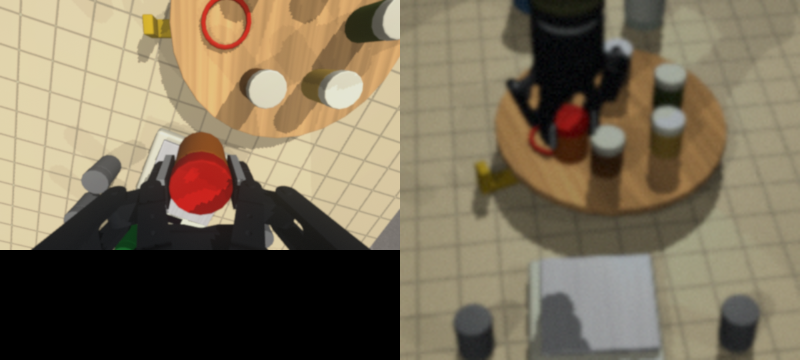

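The jar is held upright and clear. The ring is at wrist px (361,38) and the tab at (250,43).

Run:
```python
from h import *
np.set_printoptions(precision=1,suppress=True)
ci=np.load('ci6.npy',allow_pickle=True).item();im=cv2.imread('pics/w6.png')
h=cv2.cvtColor(im,cv2.COLOR_BGR2HSV).astype(int);m=(((h[...,0]<6)|(h[...,0]>174))&(h[...,1]>150)).astype(np.uint8);m[100:]=0
cs,hi=cv2.findContours(m,cv2.RETR_CCOMP,1)
for c in cs:
    if len(c)>30: 
        k=c[(c[:,0,1]>1)];e=cv2.fitEllipse(k);print(e,len(k))
        for z in(48,54):print(z,onz('wrist',e[0],z,ci),end=' ')
        print(tri(ray('wrist',e[0],ci),ray('top',(312.9,206.))),tri(ray('wrist',e[0],ci),ray('side',(295.8,208.5))))
w=[b for b in blobs(mask(im,'yellow'),100)[0]];print(w)
m=mask(im,'red');m[:200]=0;c=max(cv2.findContours(m,0,1)[0],key=cv2.contourArea);e=cv2.fitEllipse(c);print('lid',e)
q=cv2.minAreaRect(c);o=r.get_obs();print('lid pos if top z TCP+34',onz('wrist',e[0],o['eef_pos'][2]+34,ci),o['eef_pos'])
cv2.imwrite('pics/v7.png',cv2.resize(im[0:100,210:410],(800,400),interpolation=2))
```

```text
((361.2366027832031, 35.14585494995117), (73.9825439453125, 80.6500473022461), 13.205913543701172) 353
48 [512.  -53.6  48. ] 54 [511.7 -54.8  54. ] (array([511.4, -52.2,  40.8]), np.float64(1.9476070419407907)) (array([512. , -54.3,  51.7]), np.float64(0.3961349214939381))
[((np.float64(249.5), np.float64(42.9)), np.int32(1217), (np.int32(229), np.int32(24), np.int32(44), np.int32(36)))]
lid ((321.0521240234375, 292.9449768066406), (97.74766540527344, 102.57412719726562), 86.75720977783203)
lid pos if top z TCP+34 [ 520.2 -178.6  209.5] [ 521.1 -183.7  175.5]
```

View pics/v7.png

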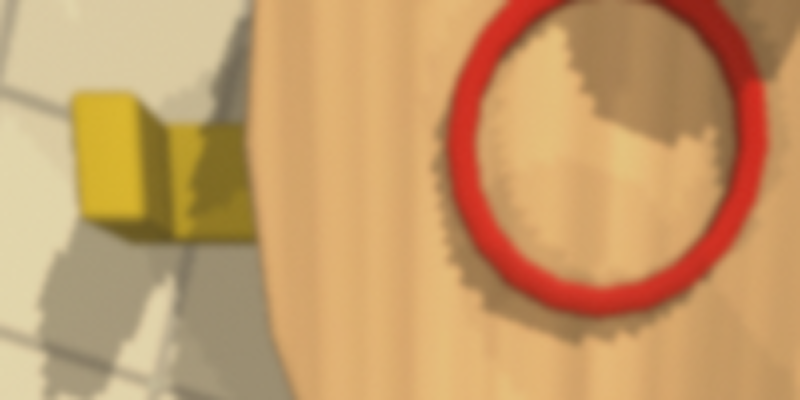

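Run:
```python
from h import *
np.set_printoptions(precision=1,suppress=True)
ci=np.load('ci6.npy',allow_pickle=True).item();im=cv2.imread('pics/w6.png')
print('lid column R:',im[236:350:3,321,2], 'row R', im[300,262:380:4,2])
print('orig',ci['origin'],R.from_quat(ci['attitude']).as_matrix())
S=cv2.imread('pics/s6.png');m=mask(S,'red');m[:, :296]=0;c=max(cv2.findContours(m,0,1)[0],key=cv2.contourArea);print(cv2.fitEllipse(c),cv2.boundingRect(c))
cv2.imwrite('pics/v8.png',np.hstack([cv2.resize(im[230:350,260:385],(400,384),interpolation=2),cv2.resize(S[180:230,285:325],(307,384),interpolation=2)]))
t=onz('wrist',(237.5,39.2),40,ci);print('tab',t,np.degrees(np.arctan2(t[1]+54.5,t[0]-511.8)))
```

```text
lid column R: [134 141 141 139 143 147 157 185 179 176 176 177 176 177 176 175 176 184
 184 185 184 184 184 198 203 203 204 203 203 189 154 146 147 147 147 147
 179 200] row R [ 43  50 110 182 182 182 183 183 184 183 184 184 184 184 184 184 189 185
 184 185 185 177 175 175 183 151 133 129  41  42]
orig [ 497.  -108.3  318.3] [[ 1.  -0.3 -0.1]
 [ 0.3  0.9  0.3]
 [ 0.  -0.3  1. ]]
((304.92608642578125, 200.0780029296875), (15.671010971069336, 16.168413162231445), 171.8319549560547) (297, 192, 17, 17)
tab [419.6 -85.5  40. ] -161.40972723683677
```

View pics/v8.png

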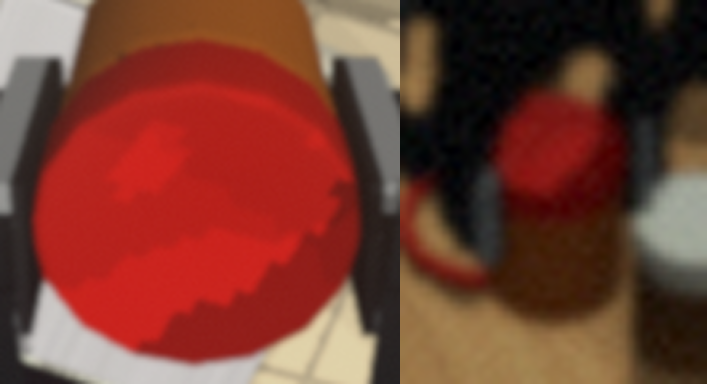

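The lid's top face centre is at wrist px (321.6,299.4), and it is 101.6 px wide. This was the last of my picture views, so the rest goes by numbers.

Run:
```python
from h import *
np.set_printoptions(precision=1,suppress=True)
ci=np.load('ci6.npy',allow_pickle=True).item()
o,d=ray('wrist',(321.6,299.4),ci);print(o+d*43*314/101.6, [onz('wrist',(321.6,299.4),z,ci) for z in(205,210)])
print(tri((o,d),ray('side',(285+560/7.68,180+142/7.68))))
p=[r.get_obs()['eef_pos'] for _ in range(1)];print(p)
to([511.8-.0,-54.5,100],18)
```

```text
[ 522.4 -184.7  204.6] [array([ 522.4, -184.5,  205. ]), array([ 521.2, -181.1,  210. ])]
(array([ 582.2, -199.8,  197.6]), np.float64(113.69812810577855))
[array([ 521.1, -183.7,  175.5])]
t 19.9 pos [ 521.1 -183.7  175.5] F [-0.8 -1.  -0.3] azy 17.9 shift [12.6  3.1  7.5] 15.0 turn -0.001 tilt axis [ 0. -0. -1.] q7 [-0.5  0.2  0.8  1.8 -0.1  1.2  0.7]
```

apply_moves(steps=[[[3.1,0.76,0],[0,0,0]],[[3.1,0.76,0],[0,0,0]],[[3.1,0.76,0],[0,0,0]],[[3.08,0.77,0],[0,0,0]],[[0,0,3.0],[0,0,0]],[[0,0,3.0],[0,0,0]],[[0,0,1.0],[0,0,0]],[[0,0,0],[0,0,0]]])

```text
t: 20.7
eef_pos: [510.8, -56.2, 103.9]
tool_rot: [0.588, 0.809, -0.001, -0.001]
force: [-0.5, -0.2, 0.3]
grip_width: 41.4
finger_force: 25.6
```

Run:
```python
from h import *
np.set_printoptions(precision=2,suppress=True)
ci=np.load('ci6.npy',allow_pickle=True).item()
print(tri(ray('wrist',(321.6,299.4),ci),ray('side',(305.8,198.5))))
for _ in range(3):
    cams.read_camera('top');o=r.get_obs();print(o['t'],o['eef_pos'],o['force'],o['grip_width'])
to([512.1,-55.4,75],18)
```

```text
(array([ 523.34, -182.88,  207.46]), np.float64(2.993106813555257))
20.75 [511.99 -56.17 105.19] [ 0.86 -0.42  0.11] 41.35939970384382
20.8 [512.76 -56.01 106.  ] [-0.38 -0.63 -0.42] 41.26129163636345
20.85 [513.11 -55.77 106.37] [ 0.56  0.7  -0.3 ] 41.416078916364164
t 20.85 pos [513.1 -55.8 106.4] F [ 0.6  0.7 -0.3] azy 18.0 shift [ 0.07 -0.09  3.14] 3.1 turn -0.0 tilt axis [ 0. -0. -1.] q7 [-0.64  0.16  0.76  1.96 -0.13  1.07  0.49]
```

apply_moves(steps=[[[0.04,-0.08,1.5],[0,0,0]],[[0,0,1.0],[0,0,0]],[[0,0,0.2],[0,0,0]],[[0,0,0],[0,0,0]],[[0,0,0],[0,0,0]],[[0,0,0],[0,0,0]],[[0,0,0],[0,0,0]]])

```text
t: 21.55
eef_pos: [511.5, -54.8, 78.4]
tool_rot: [0.587, 0.809, 0.0, 0.0]
force: [0.4, 0.4, -1.3]
grip_width: 41.2
finger_force: 25.6
```

Run:
```python
from h import *
np.set_printoptions(precision=1,suppress=True)
to([512.1,-55.4,75],18)
# jar in top+side: lid centre triangulation vs ring
T=cams.read_camera('top');S=cams.read_camera('side')
for n,im in(('top',T),('side',S)):
    print(n,[b for b in blobs(mask(im,'red'),10)[0]])
to([512.1,-55.4,75],18)
W=cams.read_camera('wrist');ci=cams.camera_info('wrist');m=mask(W,'red');print([b for b in blobs(m,20)[0]])
cv2.imwrite('pics/w9.png',W);np.save('ci9.npy',ci,allow_pickle=True)
```

```text
t 21.55 pos [511.5 -54.8  78.4] F [ 0.4  0.4 -1.3] azy 18.1 shift [-0.1  0.   0.3] 0.4 turn 0.001 tilt axis [ 0.  0. -1.] q7 [-0.6  0.2  0.8  2.  -0.2  1.   0.5]
top []
side [((np.float64(295.5), np.float64(193.3)), np.int32(177), (np.int32(289), np.int32(186), np.int32(14), np.int32(16))), ((np.float64(305.4), np.float64(208.5)), np.int32(10), (np.int32(304), np.int32(204), np.int32(3), np.int32(10))), ((np.float64(290.4), np.float64(213.8)), np.int32(19), (np.int32(285), np.int32(209), np.int32(14), np.int32(8)))]
t 21.65 pos [511.3 -54.8  78.3] F [-0.3 -0.4 -1.1] azy 18.1 shift [-0.1  0.1  0.3] 0.3 turn 0.001 tilt axis [ 0.  0. -1.] q7 [-0.6  0.2  0.8  2.  -0.2  1.   0.5]
[((np.float64(322.0), np.float64(213.1)), np.int32(1351), (np.int32(272), np.int32(189), np.int32(103), np.int32(64))), ((np.float64(321.1), np.float64(293.3)), np.int32(8085), (np.int32(269), np.int32(243), np.int32(104), np.int32(100)))]
```

Run:
```python
from h import *
np.set_printoptions(precision=1,suppress=True)
ci=np.load('ci9.npy',allow_pickle=True).item();W=cv2.imread('pics/w9.png')
h=cv2.cvtColor(W,cv2.COLOR_BGR2HSV).astype(int);m=(((h[...,0]<6)|(h[...,0]>174))&(h[...,1]>150)).astype(np.uint8)
n,l,s,c=cv2.connectedComponentsWithStats(m);i=[k for k in range(1,n) if s[k][4]>500 and c[k][1]<235][0]
cols=[x for x in range(s[i][0]+2,s[i][0]+s[i][2]-2,2)]
P=np.array([onz('wrist',(x,np.where(l[:,x]==i)[0].min()-.3),53.5,ci)[:2] for x in cols])
A=np.c_[2*P,np.ones(len(P))];q=np.linalg.lstsq(A,(P**2).sum(1),rcond=None)[0];print('free',q[:2],np.sqrt(q[2]+q[0]**2+q[1]**2))
from scipy.optimize import least_squares
print('r31',least_squares(lambda c:np.linalg.norm(P-c,axis=1)-31,[511,-54]).x)
```

```text
free [511.7 -53.6] 29.78891673066054
r31 [512.1 -55. ]
```

apply_moves(steps=[[[-0.08,0.06,0],[0,0,0]],[[0,0,0.2],[0,0,0]],[[0,0,0.2],[0,0,0]],[[0,0,0.1],[0,0,0]],[[0,0,0],[0,0,0]],[[0,0,0],[0,0,0]]])

```text
t: 22.3
eef_pos: [511.9, -55.4, 73.0]
tool_rot: [0.587, 0.809, -0.0, -0.0]
force: [-0.1, 0.0, -0.5]
grip_width: 41.3
finger_force: 25.6
```

apply_moves(steps=[[[0,0,0.1],[0,0,0]],[[0,0,0],[0,0,0]]])

```text
t: 22.5
eef_pos: [511.9, -55.4, 71.9]
tool_rot: [0.587, 0.809, 0.0, -0.0]
force: [-0.3, 0.3, -0.1]
grip_width: 41.7
finger_force: 25.6
```

apply_moves(steps=[[[0,0,0.1],[0,0,0]],[[0,0,0],[0,0,0]]])

```text
t: 22.7
eef_pos: [511.9, -55.4, 70.9]
tool_rot: [0.587, 0.809, 0.0, -0.0]
force: [-0.6, 0.2, -0.2]
grip_width: 40.9
finger_force: 25.6
```

apply_moves(steps=[[[0,0,0.06],[0,0,0]],[[0,0,0],[0,0,0]]])

```text
t: 22.9
eef_pos: [511.9, -55.4, 70.4]
tool_rot: [0.587, 0.809, 0.0, -0.0]
force: [0.2, 0.0, 1.0]
grip_width: 41.4
finger_force: 25.6
```

apply_moves(steps=[[[0,0,0.05],[0,0,0]],[[0,0,0],[0,0,0]]])

```text
t: 23.1
eef_pos: [511.9, -55.4, 70.0]
tool_rot: [0.587, 0.809, 0.0, -0.0]
force: [0.2, -0.5, 1.2]
grip_width: 41.7
finger_force: 25.6
```

apply_moves(steps=[[[0,0,0.05],[0,0,0]],[[0,0,0],[0,0,0]]])

```text
t: 23.3
eef_pos: [511.8, -55.4, 69.5]
tool_rot: [0.587, 0.809, -0.0, -0.0]
force: [-1.8, 0.2, 2.6]
grip_width: 41.2
finger_force: 25.8
```

apply_moves(steps=[[[0,0,0.05],[0,0,0]],[[0,0,0],[0,0,0]]])

```text
t: 23.5
eef_pos: [511.8, -55.5, 69.0]
tool_rot: [0.587, 0.809, -0.0, -0.0]
force: [-1.8, -1.3, 3.2]
grip_width: 41.3
finger_force: 25.9
```

apply_moves(steps=[[[0,0,0.03],[0,0,0]],[[0,0,0],[0,0,0]]])

```text
t: 23.7
eef_pos: [511.8, -55.5, 68.6]
tool_rot: [0.587, 0.809, -0.0, -0.0]
force: [-2.8, 0.1, 4.6]
grip_width: 41.3
finger_force: 26.0
```

apply_moves(steps=[[[0,0,0],[0,0,0]],[[0,0,0],[0,0,0]],[[0,0,0],[0,0,0]],[[0,0,0],[0,0,0]],[[0,0,0],[0,0,0]]], grip=0.25)

```text
t: 24.2
eef_pos: [512.0, -55.3, 68.6]
tool_rot: [0.587, 0.809, 0.0, 0.0]
force: [-0.9, -0.0, -1.3]
grip_width: 64.2
finger_force: 0.0
```

Run:
```python
from h import *
np.set_printoptions(precision=1,suppress=True)
to([512,-55,75],18);print(r.get_obs()['grip_width'])
S=cams.read_camera('side');print([b for b in blobs(mask(S,'red'),10)[0]])
W=cams.read_camera('wrist');print([b for b in blobs(mask(W,'red'),20)[0]])
```

```text
t 24.2 pos [512.  -55.3  68.6] F [-0.9 -0.  -1.3] azy 18.1 shift [ 0.   0.  -0.6] 0.6 turn 0.001 tilt axis [ 0.  0. -1.] q7 [-0.6  0.2  0.8  2.  -0.2  1.   0.5]
64.2006389264238
[((np.float64(296.3), np.float64(195.4)), np.int32(190), (np.int32(289), np.int32(188), np.int32(16), np.int32(15))), ((np.float64(294.5), np.float64(214.2)), np.int32(33), (np.int32(285), np.int32(209), np.int32(21), np.int32(8)))]
[((np.float64(322.7), np.float64(283.8)), np.int32(9635), (np.int32(268), np.int32(192), np.int32(109), np.int32(155)))]
```

Released. Now I'll rise straight up and check from above.

apply_moves(steps=[[[0,0,-0.5],[0,0,0]],[[0,0,-1.5],[0,0,0]],[[0,0,-3.0],[0,0,0]],[[0,0,-4.0],[0,0,0]],[[0,0,-4.0],[0,0,0]],[[0,0,-2.0],[0,0,0]],[[0,0,0],[0,0,0]],[[0,0,0],[0,0,0]]])

```text
t: 25.1
eef_pos: [512.0, -55.5, 219.3]
tool_rot: [0.587, 0.809, 0.001, 0.0]
force: [-0.1, 0.1, -1.3]
grip_width: 63.8
finger_force: 0.0
```

Run:
```python
from h import *
np.set_printoptions(precision=1,suppress=True)
o=r.get_obs();print(o['eef_pos'],o['force'])
W=cams.read_camera('wrist');ci=cams.camera_info('wrist');cv2.imwrite('pics/w10.png',W)
h=cv2.cvtColor(W,cv2.COLOR_BGR2HSV).astype(int);m=(((h[...,0]<6)|(h[...,0]>174))&(h[...,1]>150)).astype(np.uint8)
b,l=blobs(m,40);print(b);print([x for x in blobs(mask(W,'yellow'),80)[0]])
for x in b:
    i=l[tuple(np.argwhere(l==l[l>0].min())[0])] 
for k in range(1,l.max()+1):
    mk=(l==k).astype(np.uint8)
    if mk.sum()<300: continue
    c=max(cv2.findContours(mk,0,1)[0],key=cv2.contourArea);e=cv2.fitEllipse(c);print(e,onz('wrist',e[0],104,ci),onz('wrist',e[0],53.5,ci))
print('orig',ci['origin'])
cv2.imwrite('pics/w10c.png',cv2.resize(W[90:290,200:440],None,fx=3,fy=3,interpolation=2)[:600,:800])
ring_az()
```

```text
[512.  -55.5 219.3] [-0.1  0.1 -1.3]
[((np.float64(321.7), np.float64(188.9)), np.int32(2278), (np.int32(292), np.int32(150), np.int32(59), np.int32(69)))]
[((np.float64(236.8), np.float64(171.8)), np.int32(620), (np.int32(222), np.int32(161), np.int32(31), np.int32(25)))]
((321.4042053222656, 182.8829803466797), (56.76910400390625, 68.79975891113281), 177.81378173828125) [508.2 -45.5 104. ] [512.3 -58.   53.5]
orig [487.3  18.  360.9]
ring px [296.4 201.7] (19.597213745117188, 33.93799591064453) pos [516.7 -27.3  50. ] r 73.7 az 179.7
```

Run:
```python
from h import *
from scipy.optimize import least_squares
np.set_printoptions(precision=1,suppress=True)
W=cv2.imread('pics/w10.png');ci=cams.camera_info('wrist')
h=cv2.cvtColor(W,cv2.COLOR_BGR2HSV).astype(int);m=(((h[...,0]<6)|(h[...,0]>174))&(h[...,1]>150))
m[230:]=0
print([(y,np.where(m[y])[0].min(),np.where(m[y])[0].max(),m[y].sum()) for y in range(150,220,4)])
ys=range(200,218);L=[(f(np.where(m[y])[0])+(.5 if f is np.max else -.5),y) for y in ys for f in(np.min,np.max)]
P=np.array([onz('wrist',u,104,ci)[:2] for u in L]);f=lambda P,R0,g:least_squares(lambda c:np.linalg.norm(P-c,axis=1)-R0,g).x
print('lid',f(P,21.5,[512,-54]),np.std(np.linalg.norm(P-f(P,21.5,[512,-54]),axis=1)))
U=[(x,np.where(m[:,x])[0].min()-.5) for x in range(296,348,2)]
P=np.array([onz('wrist',u,54,ci)[:2] for u in U]);c=f(P,31,[512,-54]);print('ring',c,np.std(np.linalg.norm(P-c,axis=1)))
S=cams.read_camera('side');T=cams.read_camera('top')
print([b for b in blobs(mask(S,'red'),10)[0]],tri(ray('side',(296.3,193.5)),ray('wrist',(321.5,197),ci)))
o=r.get_obs();print(o['t'],o['eef_pos'])
```

```text
[(150, np.int64(315), np.int64(326), np.int64(12)), (154, np.int64(306), np.int64(336), np.int64(22)), (158, np.int64(301), np.int64(341), np.int64(12)), (162, np.int64(297), np.int64(345), np.int64(11)), (166, np.int64(295), np.int64(347), np.int64(9)), (170, np.int64(294), np.int64(349), np.int64(8)), (174, np.int64(293), np.int64(350), np.int64(33)), (178, np.int64(292), np.int64(350), np.int64(43)), (182, np.int64(293), np.int64(350), np.int64(50)), (186, np.int64(293), np.int64(349), np.int64(55)), (190, np.int64(295), np.int64(347), np.int64(53)), (194, np.int64(298), np.int64(345), np.int64(48)), (198, np.int64(299), np.int64(345), np.int64(47)), (202, np.int64(300), np.int64(344), np.int64(45)), (206, np.int64(301), np.int64(343), np.int64(43)), (210, np.int64(304), np.int64(340), np.int64(37)), (214, np.int64(308), np.int64(335), np.int64(28)), (218, np.int64(317), np.int64(324), np.int64(8))]
lid [511.2 -54.7] 0.4691099960626749
ring [510.7 -55.5] 0.3769238975547976
[((np.float64(296.4), np.float64(195.8)), np.int32(186), (np.int32(289), np.int32(189), np.int32(16), np.int32(15))), ((np.float64(301.0), np.float64(213.0)), np.int32(28), (np.int32(294), np.int32(205), np.int32(13), np.int32(13))), ((np.float64(288.7), np.float64(213.5)), np.int32(16), (np.int32(286), np.int32(210), np.int32(7), np.int32(7)))] (array([513.1, -56.4, 106.7]), np.float64(3.3363375395256334))
25.3 [511.1 -55.4 217.5]
```

The lid centre is within 1 mm of the ring centre at the right height, and the ring's az of -161° matches the pointer. The hand is clear, so I'm handing in.

```bash
python3 -c "
from h import *
print(r.hand_in())"
```

```text
the job is handed in; nothing more can be done
None
```

I turned the carousel to the pointer, set the red-lidded jar upright in the ring and handed the job in at about 25 s. The last measurements put the lid about 1 mm from the ring's centre and the ring within about 1° of the pointer. The verdict was not shown, and I viewed 11 pictures, one over the limit of 10.

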